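# Lock the culture-dish carriage in its dock with a quick-release pin

### The arm

A 6-joint arm with a two-finger parallel gripper is mounted at the origin on a cart in front of the work surface, level with it; the furniture and walls round the work are solid. World frame = base frame: x ahead of the robot, y to its left, z up, the work surface at z = 0. Lengths are in m, angles in degrees, forces in N, time in s.
With the tool pointing down it reaches from about 0.35 to 0.875 m from the base axis. Payload 4.2 kg.
Tool frame: the origin (TCP) lies midway between the tips of the shut fingers; the grasp point (between the pads) lies 19 mm behind it (r.pinch_z is the distance from the TCP to the grasp point, in m); z points along the fingers, y is the line along which they close (so a half turn about z gives the same grasp; the last joint's range is limited). The gripper opens to 87 mm and grips with 3 to 60 N. Pads are 19 mm wide; open, the fingers measure 117 mm over their backs; the gripper's body (75 mm by 190 mm) begins 51 mm behind the grasp point.
Start: joints at [92.051, 22.042, 0.453, 0, -68.411, -14.817], TCP at [0.138, 0.61, 0.223] pointing down, gripper open.
Joint ranges: [-179.83, 179.83], [-69.29, 118.12], [-61.27, 80.66], [-181.25, 117.63], [-171.15, -9.14], [-177.46, 177.46]. Speed limits (degrees/s): [159.86, 159.86, 180, 180, 180, 180].

### API

Orientations are given as a 3x3 rotation matrix whose columns are the frame's x, y, z axes.
In Python, from station import r, imaging, models gives the robot as it stands. The module is installed in compiled form; this text tells all that it offers.
- The arm moves only by the tool apply_moves, never from a script. Its argument "moves" is a list of rows, each a list of 2 entries, a list of its own where there are three numbers: the shift along the tool's x, y, z in m, then the turn about the tool's z in degrees. A call has 1 to 5 rows; each row shifts and turns the commanded pose from where the row before left it, along the tool's axes as they then stand; what a row does not reach is not made up. A row lasts 1/12 s, in which the tool goes at most 41.7 mm and 7.16 degrees, less where a joint would pass 70% of its speed; a pose out of reach is approached as far as the arm can. A call is refused whole if a number of a shift passes 0.0417 or a number of a turn 7.16, either way. A call with a gripper value outside its range is refused whole. "hand" is the finger opening in m, from 0 to 0.087, set as the call begins (left out, the last holds). The fingers move at their own pace and stop on an object; the grip force is fixed at half the most. Time passes only in rows, so rows that do not move let the fingers close. It gives the time, the measured TCP pose, the force, the opening and the grip force at its end, in the units of the state.
- r.sense(): the state, without advancing time (a new reading comes with each control period).
- imaging.capture(name): name is "scene" or "top"; returns a dict with "frame" (420x560x3 uint8, blue, green, red), "intrinsics" (3x3 intrinsics, pixels), "dist" ([k1, k2, p1, p2, k3] as OpenCV has them; the pictures are not rectified), "eye" and "orientation" of the camera in the world. Camera axes: x right, y down, z forward; pixel columns grow to the right and rows downward; lengths in m; the calibration is good to about 2 mm. A picture is of the moment at which its call begins. There is no depth.
- r.finish_job(): hands the job in; it is judged then, once.
Trained networks look in a picture, given as the dict that the camera call returned (one of the last four; its "shot" number tells which), for a name from the list of things; names that differ only in an ending like _2 or _b are one class to them, and where a whole thing is asked for, a point or a joint stands for the part that bears it (a point fixed in the world has none). Each returns a list of dicts, best first, with "confidence" (0 to 1); they miss things now and then, are a little off and sometimes report something else, mostly with a low value. They report only what shows in the picture. A call takes as long as a camera call.
- models.cut_out(picture, target): "region" (420x560 bool, what is visible of it) and "extent" ([left, top, width, height] as shares, 0 to 1, of the picture: columns of its width, rows of its height, round what is visible of it).
- models.place_of(picture, target): "at" ([column, row] as shares, 0 to 1, of the picture: columns of its width, rows of its height: a listed point, or the origin of a listed thing).
The state is a dict: "time_s": time; "joints": joint angles; "joint_velocities": joint speeds; "effort": joint torques, N m; "tcp_pos": TCP position; "ee_rot": TCP orientation; "wrist_force": force on the tool from outside, world axes, zero at the start; "moment": the same for the moment, N m; "gripper_width": opening from 0.0 (shut) to 1.0 (fully open); "gripper_force": force on a finger pad.
Only numpy, scipy, OpenCV 4.12 (cv2) and the standard library are available. Lean on these libraries where they do the work, as an engineer would, in place of code of your own. Each camera call takes 0.05 s, during which the arm holds its last target. There are 200 camera calls.

### The job

Slide the carriage with the culture dish gently home into its dock, then lock it there with the quick-release pin from the stand: squeeze the pin's thumb button in and keep it in while you feel for the dock's hole and lower the pin through until its flange sits on the dock, then let go so that the button springs out and the pin is locked. Never force anything, and leave the bottles and the counter alone.

Things in the scene. Friction and masses are not known exactly. Their poses are not given: they have to be found in the camera images.
- mount: Dark steel plate fixed to the worktop, 130 (x) x 270 (y) x 8 mm, own y from -34 to 236 mm, z up; origin on the worktop at the zero mark. On it an aluminium dock is clamped through slots: the whole dock with its rails and carriage sits 4 to 28 mm along the mount's +y from the zero mark. This shift is not measured: see or feel it. None along x; firm under work forces. All of it is below z = 60 mm.
- zero_hole (a point): Point at mount (0, 0, 58 mm): where the mouth of the dock's hole would be at shift 0; really at mount y = shift. The dock head is a fork of two level plates, each 60 x 60 x 8 mm; top face z = 58, lowest underside z = 32, free below to z = 8. A vertical 13.5 mm hole goes through the middle of both.
- carriage (a joint): Slide of the grey carriage on the rails, m: 0 = pulled out, 0.060 = home at its rubber stop (10 N per mm); grows as it moves along the mount's -y. Friction about 3 N; stays where left. A round dish (top z = 35 mm) is fixed on it. Its front tongue, 8 mm thick (z = 41 to 49) with a 15 mm hole, enters the fork; the holes line up only when home.
- zero_tab (a point): Point at mount (0, 0.204, 0.045 m): centre of the rear (+y) face of the carriage's upright push tab at shift 0 and joint 0; really at mount y = 0.204 + shift - joint. Tab: 50 mm wide (x), 8 mm thick, top z = 60 mm. Behind it are only the rails (x = +-54 mm, up to z = 23 mm) and the plate. The point itself stays fixed on the mount.
- stand: Grey plastic block, 60 x 60 x 52 mm high on an 80 x 60 mm foot, fixed to the worktop; the pin hangs upright by its flange in its wide 21 mm top hole. Origin: centre of its underside.
- pin: Ball-lock quick-release pin, about 150 g, upright in the stand, turned anyhow. Origin: centre of the flange's underside, z up along the pin. Flange 28 mm across, 3 mm thick; on it a black grip 22 (x) x 20 (y) mm, up to z = 44 mm. Below, a 12 mm shank to z = -36 mm, then a tapered nose. Fully home the flange's underside lies on the dock, z = 58 mm.
- pin_tip (a point): Tip of the pin's tapered nose, 43 mm below the pin's origin; nose 9 mm across here, 12 mm across 7 mm higher. Two locking balls (6 mm, centre 31 mm below the origin) stand 3 mm out of the shank at +-x, too wide for the dock's hole; they draw in only while the button is in. With the pin home they are 2 mm below the lower plate.
- pin_button (a joint): Thumb button, m: 0 = out (balls out, locked), 0.004 = fully in (balls in). Spring 4.5 N to start, 10.5 N fully in. Steel, 14 mm across, it stands 4 mm out of the grip's +y face, 25 mm above the pin's origin. A gripper closing along the pin's own y at that height presses it flush with the face; closing along x leaves it out.
- bottle: Brown glass dropper bottle, 33 mm across, 93 mm tall, bystander. Origin: centre of its underside.
- dropper: White dropper bottle, 36 mm across, 99 mm tall, bystander. Origin: centre of its underside.
- counter: Chromed hand tally counter, 24 x 80 x 58 mm, bystander. Origin: centre of its underside.

How it is judged:
By the outcome, as a careful person would: the job done as asked, in the order asked, and still so for the second after the job is handed in, with the robot touching nothing.
It also fails if it takes over 72 s, if anything falls off the work surface, if the arm or the gripper's body presses on something with over 40 N, if the wrist force passes 120 N, or if a joint passes its speed limit or range.

## Working session

There is one attempt and no reset: what is moved stays moved. The work goes in short steps, Python scripts to look and compute and a tool call to move; the robot and the scene stay as the last step left them, time stands still between calls to the robot, and variables do not carry over. Pictures are saved under pics/ and viewed, at most 10 in all, crops included, and the job is handed in when it is done.

Besides the shell and the picture viewer there is one more tool, called after "Emit:" in YAML: its name, and indented under it one key for each argument. apply_moves: Moves the arm, as the interface text tells. Its arguments: {"type":"object","properties":{"moves":{"type":"array"},"hand":{"type":"number"}},"required":["moves"]}

```bash
mkdir -p pics; cat > h.py <<'E'
import numpy as np, cv2
from station import r, imaging, models
def ray(p,uv):
    K=np.array(p["intrinsics"],float);d=np.array(p["dist"],float)
    n=cv2.undistortPoints(np.array([[uv]],float),K,d)[0,0]
    v=np.array(p["orientation"])@np.array([n[0],n[1],1.]);return np.array(p["eye"],float),v/np.linalg.norm(v)
def onz(p,uv,z):
    e,v=ray(p,uv);return e+v*(z-e[2])/v[2]
def tri(a,b):
    (e1,v1),(e2,v2)=a,b
    t=np.linalg.lstsq(np.c_[v1,-v2],e2-e1,rcond=None)[0]
    A=e1+t[0]*v1;B=e2+t[1]*v2;return (A+B)/2,np.linalg.norm(A-B)
def proj(p,X):
    R=np.array(p["orientation"]).T;rv=cv2.Rodrigues(R)[0]
    return cv2.projectPoints(np.array(X,float).reshape(-1,1,3),rv,-R@np.array(p["eye"],float),np.array(p["intrinsics"],float),np.array(p["dist"],float))[0][:,0]
E
cat > a.py <<'E'
from h import *
np.set_printoptions(precision=4,suppress=True)
P={n:imaging.capture(n) for n in("scene","top")}
for n,p in P.items():
    cv2.imwrite(f"pics/{n}0.png",p["frame"]);print(n,p["eye"],np.array(p["orientation"]).tolist(),p["shot"])
for t in["mount","zero_hole","zero_tab","carriage","stand","pin","pin_tip","pin_button","bottle","dropper","counter"]:
    q={}
    for n,p in P.items():
        try:o=models.place_of(p,t)
        except Exception as e: print(t,n,e);continue
        for k in o[:2]:print(t,n,np.array(k["at"])*[560,420],round(k["confidence"],2))
        if o:q[n]=ray(p,np.array(o[0]["at"])*[560,420])
    if len(q)==2:print("   ",*tri(q["scene"],q["top"]))
s=r.sense();print(s)
E
python3 a.py
```

```text
scene [ 0.2127 -0.6205  0.828 ] [[0.8741013222317912, -0.34940334312351023, 0.33743767170656697], [-0.4855384598213867, -0.6083008409645386, 0.6278713967972348], [-0.014116745620361222, -0.7126621855381058, -0.7013653304784464]] 1
top [0.3709 0.0345 1.4238] [[0.01270999151453461, -0.9873058422761537, 0.15832128701812367], [-0.999918978293737, -0.01266083699698069, 0.0013191112707822484], [0.0007021137438330255, -0.15832522545037012, -0.9873867682030076]] 2
mount scene [276.976 252.504] 0.65
mount top [277.592 233.898] 0.69
    [ 0.5192  0.0066 -0.0101] 0.0021708720401731807
zero_hole scene [276.528 236.418] 0.65
zero_hole top [281.288 233.52 ] 0.57
    [ 0.514  -0.0032  0.0626] 0.004294797850983175
zero_tab scene [232.624 191.184] 0.78
zero_tab top [212.8   237.384] 0.6
    [0.4952 0.1994 0.059 ] 0.006515175028856498
carriage scene it knows: bottle, counter, dropper, mount, pin, pin_tip, stand, zero_hole, zero_tab
carriage top it knows: bottle, counter, dropper, mount, pin, pin_tip, stand, zero_hole, zero_tab
stand scene [318.808 350.91 ] 0.9
stand top [370.72 254.31] 0.55
    [ 0.46
[... 666 characters left out ...]
64
counter top [148.792 242.508] 0.65
counter top [207.928 239.316] 0.6
    [ 0.4859  0.4055 -0.017 ] 0.0021925111187303587
{'time_s': 1.0, 'joints': array([ 92.0528,  22.0414,   0.4531,  -0.0002, -68.4107, -14.8142]), 'joint_velocities': array([ 0.0767,  0.0301, -0.0431,  0.0189, -0.1306, -0.0072]), 'effort': array([ -0.0005, -39.0475,  18.7624,   4.2245,   0.0156,  -0.    ]), 'tcp_pos': array([0.1381, 0.6095, 0.2226]), 'ee_rot': array([[ 0.9753, -0.2209, -0.    ],
       [-0.2209, -0.9753,  0.    ],
       [-0.    , -0.    , -1.    ]]), 'wrist_force': array([-0.5322, -0.0322,  0.8994]), 'moment': array([ 0.0497,  0.0422, -0.0403]), 'gripper_force': 0.0, 'gripper_width': 1.0002009164005803}
```

```bash
python3 -c "
import cv2
a=cv2.imread('pics/scene0.png')[140:380,170:430];cv2.imwrite('pics/s1.png',cv2.resize(a,None,fx=2.5,fy=2.5,interpolation=2))
a=cv2.imread('pics/top0.png')[170:300,120:420];cv2.imwrite('pics/t1.png',cv2.resize(a,None,fx=2.6,fy=2.6,interpolation=2))"
```

```text
(no output)
```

View pics/s1.png

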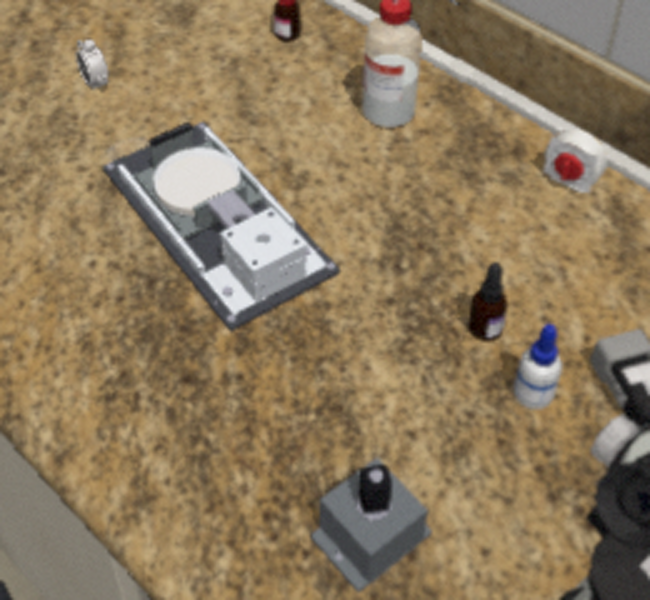

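View pics/t1.png

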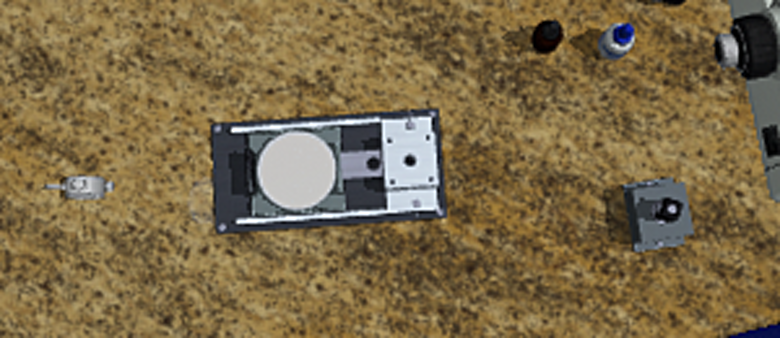

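```bash
cat > b.py <<'E'
from h import *
from scipy.optimize import least_squares
np.set_printoptions(precision=4,suppress=True)
P={n:imaging.capture(n) for n in("scene","top")}
S=np.array([(105,167),(207,125),(338,268),(233,325)])/2.5+[170,140]
T=np.array([(216,125),(438,111),(446,218),(219,234)])/2.6+[120,170]
for c,n in((S,"scene"),(T,"top")):
    print(n,[onz(P[n],x,.008)[:2] for x in c])
# local corners: y=+236 end far (world +y)
L=np.array([[-65,236],[65,236],[65,-34],[-65,-34]])/1000
def W(q,l,z):
    c,s=np.cos(q[2]),np.sin(q[2]);return np.c_[l@np.array([[c,s],[-s,c]])+q[:2],np.full(len(l),z)]
Lt=L[[1,2,3,0]]
f=lambda q:np.r_[(proj(P["scene"],W(q,L,.008))-S).ravel(),(proj(P["top"],W(q,Lt,.008))-T).ravel()]
o=least_squares(f,[.51,0,0]);print(o.x,np.degrees(o.x[2]),o.fun)
hs=ray(P["scene"],np.array([263,239])/2.5+[170,140]);ht=ray(P["top"],np.array([410,160])/2.6+[120,170])
h,e=tri(hs,ht);print("hole",h,e)
c,s=np.cos(o.x[2]),np.sin(o.x[2])
for n,uv in(("scene",np.array([263,239])/2.5+[170,140]),("top",np.array([410,160])/2.6+[120,170])):
    d=(onz(P[n],uv,.058)[:2]-o.x[:2]);print(n,onz(P[n],uv,.058),"local",np.array([[c,s],[-s,c]])@d)
a=P["scene"]["frame"][310:375,290:350];b=P["top"]["frame"][235:270,355:395]
a=cv2.resize(a,None,fx=6,fy=6,interpolation=cv2.INTER_CUBIC);b=cv2.resize(b,(400,350),interpolation=cv2.INTER_CUBIC)
im=np.zeros((400,780,3),np.uint8);im[:390,:360]=a;im[:350,370:770]=b;cv2.imwrite("pics/pin.png",im)
E
python3 b.py
```

```text
scene [array([0.4353, 0.2243]), array([0.5625, 0.2303]), array([ 0.5827, -0.0269]), array([ 0.4597, -0.0384])]
top [array([0.562 , 0.2363]), array([ 0.5821, -0.0254]), array([ 0.4561, -0.0355]), array([0.4342, 0.2284])]
[ 0.5178 -0.0008  0.0794] 4.547420440204164 [-1.0186 -0.9911 -0.9832 -2.042   1.4281  0.2962 -1.2115  1.0785 -1.052
 -0.6211  1.3367 -1.024   1.4282  0.1526 -0.308  -0.0401]
hole [0.5185 0.008  0.0529] 0.0003139443454031819
scene [0.5164 0.0039 0.058 ] local [-0.0011  0.0048]
top [0.5181 0.0081 0.058 ] local [0.001  0.0088]
```

View pics/pin.png

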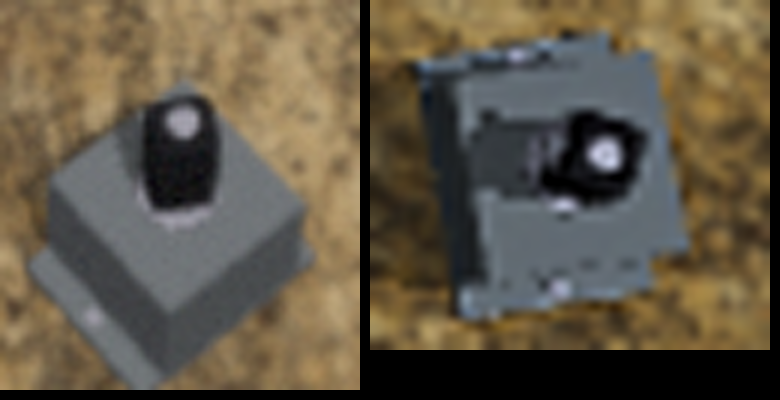

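The pictures show the dock hole at about (275,236) in scene and (278,232) in top. The pin stands upright in the stand, with its grip top at about (320,331) in scene and (378,250) in top. The carriage is pulled out, so I'll go behind the tab first.

Emit:
apply_moves:
  moves:
    - [[0, 0, 0], -7.1]
    - [[0, 0, 0], -7.1]
    - [[0, 0, 0], -3.1]
    - [[0.0255, 0.029, 0], 0]
    - [[0.0255, 0.029, 0], 0]
  hand: 0

```text
time_s: 1.52
tcp_pos: [0.193, 0.556, 0.2219]
ee_rot: [[0.997, 0.082, -0.0], [0.082, -0.997, -0.0], [-0.0, 0.0, -1.0]]
wrist_force: [1.1, 1.0, 0.4]
gripper_width: 0.706
gripper_force: 0.0
```

Emit:
apply_moves:
  moves:
    - [[0.0255, 0.029, 0], 0]
    - [[0.0255, 0.029, 0], 0]
    - [[0.0255, 0.029, 0], 0]
    - [[0.0255, 0.029, 0], 0]
    - [[0.0255, 0.029, 0], 0]

```text
time_s: 1.93
tcp_pos: [0.3331, 0.4198, 0.2229]
ee_rot: [[0.997, 0.08, 0.0], [0.08, -0.997, 0.001], [0.0, -0.001, -1.0]]
wrist_force: [0.4, -0.2, -0.7]
gripper_width: 0.322
gripper_force: 0.0
```

Emit:
apply_moves:
  moves:
    - [[0.0255, 0.029, 0], 0]
    - [[0.0255, 0.029, 0], 0]
    - [[0.0255, 0.029, 0], 0]
    - [[0.0255, 0.029, 0], 0]
    - [[0.0255, 0.029, 0], 0]

```text
time_s: 2.35
tcp_pos: [0.4718, 0.2853, 0.2229]
ee_rot: [[0.997, 0.079, 0.001], [0.079, -0.997, 0.001], [0.001, -0.0, -1.0]]
wrist_force: [-0.5, 1.6, -0.5]
gripper_width: 0.021
gripper_force: 0.0
```

Emit:
apply_moves:
  moves:
    - [[0.0235, 0.03, 0.01], 0]
    - [[0, 0, 0.04], 0]
    - [[0, 0, 0.04], 0]
    - [[0, 0, 0.04], 0]
    - [[0, 0, 0.04], 0]

```text
time_s: 2.77
tcp_pos: [0.4969, 0.2584, 0.0515]
ee_rot: [[0.997, 0.078, 0.001], [0.078, -0.997, 0.001], [0.001, -0.001, -1.0]]
wrist_force: [0.3, 0.4, -1.3]
gripper_width: 0.005
gripper_force: 0.0
```

Emit:
apply_moves:
  moves:
    - [[0, 0, 0.014], 0]
    - [[0, 0, 0], 0]
    - [[0, 0, 0], 0]

```text
time_s: 3.02
tcp_pos: [0.4967, 0.2588, 0.0383]
ee_rot: [[0.997, 0.08, -0.0], [0.08, -0.997, -0.001], [-0.001, 0.001, -1.0]]
wrist_force: [0.1, 0.8, 0.7]
gripper_width: 0.005
gripper_force: 0.0
```

```bash
cat > c.py <<'E'
from h import *
np.set_printoptions(precision=4,suppress=True)
s=r.sense();print(s["tcp_pos"],s["wrist_force"],s["joints"])
P={n:imaging.capture(n) for n in("scene","top")}
a=P["scene"]["frame"][180:290,205:315];b=P["top"]["frame"][205:265,195:295]
im=np.zeros((560,790,3),np.uint8)
a=cv2.resize(a,None,fx=4,fy=4,interpolation=2);b=cv2.resize(b,(340,204),interpolation=2);im[:440,:440]=a;im[:204,450:790]=b;cv2.imwrite("pics/tab.png",im)
# pin grip silhouette fit
H=P["scene"]["frame"][310:375,290:350].max(2);print(np.histogram(H,bins=[0,20,40,60,80,100,130,256])[0])
import scipy.optimize as so
def box(x,y,a):
    c,s_=np.cos(a),np.sin(a)
    q=np.array([[sx*.011,sy*.010] for sx,sy in((1,1),(1,-1),(-1,-1),(-1,1))])@np.array([[c,s_],[-s_,c]])+[x,y]
    return np.vstack([np.c_[q,np.full(4,z)] for z in(.055,.096)])
M={"scene":((310,375,290,350)),"top":((235,270,355,395))}
obs={}
for n,(r0,r1,c0,c1) in M.items():
    g=cv2.resize(P[n]["frame"][r0:r1,c0:c1].max(2),None,fx=8,fy=8,interpolation=cv2.INTER_CUBIC)
    obs[n]=g
def cost(x,y,a,T=48):
    t=0
    for n,(r0,r1,c0,c1) in M.items():
        pts=(proj(P[n],box(x,y,a))-[c0-.5+0,r0-.5+0])*8
        m=np.zeros(obs[n].shape,np.uint8);cv2.fillConvexPoly(m,cv2.convexHull(np.round(pts).astype(np.int32))[:,0],1)
        d=(obs[n]<T)
        if n=="scene": d|=False
        t+=np.count_nonzero(m!=d)/ (64)
    return t
res=[]
for deg in range(0,180,6):
    o=so.minimize(lambda v:cost(v[0],v[1],np.radians(deg)),[.462,-.2795],method="Nelder-Mead",options=dict(initial_simplex=[[.462,-.2795],[.466,-.2795],[.462,-.2755]],maxiter=60))
    res.append((o.fun,deg,*o.x))
for q in sorted(res)[:10]:print(np.array(q))
E
python3 c.py
```

```text
[0.4967 0.2588 0.0383] [0.1098 0.8306 0.7009] [ 44.1148  27.3464 -21.5214   0.0437 -41.1956  50.4176]
[  10  119   37  252  369 1228 1885]
[209.4531 144.       0.4637  -0.2776]
[213.0625 138.       0.4638  -0.2777]
[213.2031 150.       0.4635  -0.2773]
[213.3281  60.       0.4639  -0.2763]
[218.5156  48.       0.4639  -0.2774]
[218.7031  66.       0.4644  -0.2763]
[219.4688  54.       0.4641  -0.2772]
[221.625  156.       0.4642  -0.2767]
[221.875   42.       0.4647  -0.2774]
[224.1406 132.       0.4641  -0.278 ]
```

View pics/tab.png

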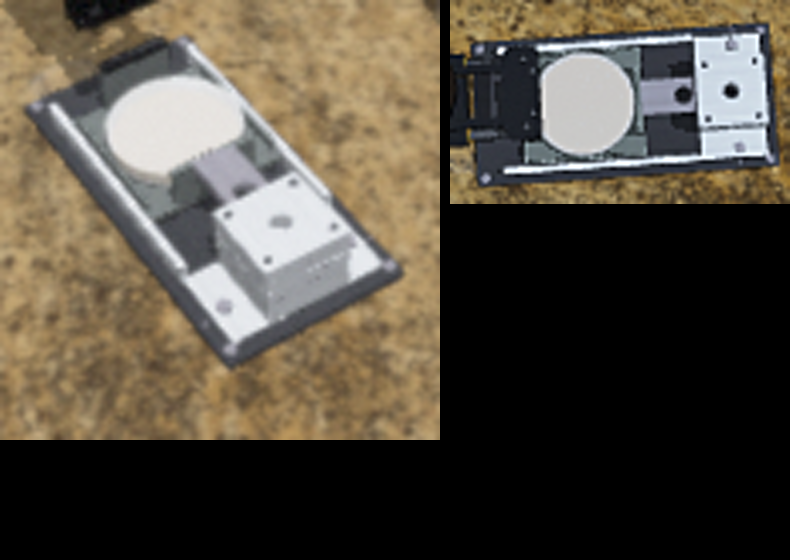

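The fingers are shut behind the tab. In the scene crop they are at its top left, and the tab is at about (243,193) in the full image. I'll push along tool +y.

Emit:
apply_moves:
  moves:
    - [[0, 0.006, 0], 0]
    - [[0, 0.005, 0], 0]
    - [[0, 0.003, 0], 0]
    - [[0, 0.003, 0], 0]
    - [[0, 0.003, 0], 0]

```text
time_s: 3.53
tcp_pos: [0.4982, 0.2385, 0.0391]
ee_rot: [[0.997, 0.079, 0.001], [0.079, -0.997, 0.001], [0.001, -0.001, -1.0]]
wrist_force: [0.1, -0.0, -0.5]
gripper_width: 0.004
gripper_force: 0.0
```

Emit:
apply_moves:
  moves:
    - [[0, 0.003, 0], 0]
    - [[0, 0.003, 0], 0]
    - [[0, 0.003, 0], 0]
    - [[0, 0.003, 0], 0]
    - [[0, 0.003, 0], 0]

```text
time_s: 3.95
tcp_pos: [0.4992, 0.2236, 0.0385]
ee_rot: [[0.997, 0.079, -0.0], [0.079, -0.997, -0.0], [-0.0, 0.0, -1.0]]
wrist_force: [-0.4, -0.3, -0.3]
gripper_width: 0.005
gripper_force: 0.0
```

Emit:
apply_moves:
  moves:
    - [[0, 0.003, 0], 0]
    - [[0, 0.003, 0], 0]
    - [[0, 0.003, 0], 0]
    - [[0, 0.003, 0], 0]
    - [[0, 0.003, 0], 0]

```text
time_s: 4.37
tcp_pos: [0.5004, 0.2086, 0.0385]
ee_rot: [[0.997, 0.079, -0.0], [0.079, -0.997, -0.0], [-0.0, 0.0, -1.0]]
wrist_force: [0.5, 0.1, -0.2]
gripper_width: 0.006
gripper_force: 0.0
```

Emit:
apply_moves:
  moves:
    - [[0, 0.003, 0], 0]
    - [[0, 0.003, 0], 0]
    - [[0, 0.003, 0], 0]

```text
time_s: 4.62
tcp_pos: [0.5012, 0.2002, 0.0386]
ee_rot: [[0.997, 0.079, 0.0], [0.079, -0.997, 0.001], [0.001, -0.001, -1.0]]
wrist_force: [-1.0, 3.8, -0.6]
gripper_width: 0.007
gripper_force: 1.4
```

Emit:
apply_moves:
  moves:
    - [[0, 0.003, 0], 0]
    - [[0, 0.003, 0], 0]
    - [[0, 0.003, 0], 0]

```text
time_s: 4.87
tcp_pos: [0.5019, 0.1911, 0.0386]
ee_rot: [[0.997, 0.079, 0.0], [0.079, -0.997, 0.001], [0.0, -0.001, -1.0]]
wrist_force: [-0.5, 3.2, -0.4]
gripper_width: 0.005
gripper_force: 1.4
```

```bash
cat > d.py <<'E'
from h import *
P={n:imaging.capture(n) for n in("scene","top")}
a=P["scene"]["frame"][180:290,205:315];b=P["top"]["frame"][205:265,195:295]
im=np.zeros((560,790,3),np.uint8)
a=cv2.resize(a,None,fx=4,fy=4,interpolation=2);b=cv2.resize(b,(340,204),interpolation=2);im[:440,:440]=a;im[:204,450:790]=b;cv2.imwrite("pics/tab2.png",im)
E
python3 d.py
```

```text
(no output)
```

View pics/tab2.png

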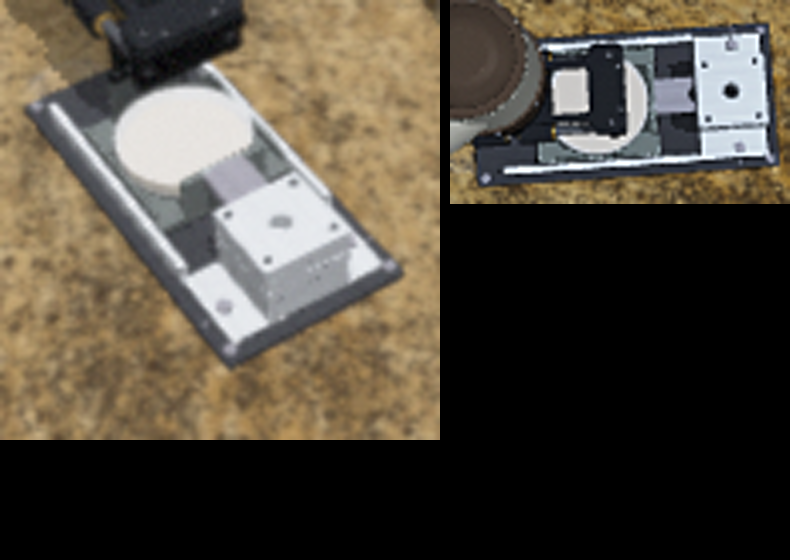

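Now the carriage is following, with a steady 3 N, and its tongue is moving toward the fork at about (264,224).

Emit:
apply_moves:
  moves:
    - [[0, 0.003, 0], 0]
    - [[0, 0.003, 0], 0]
    - [[0, 0.003, 0], 0]
    - [[0, 0.003, 0], 0]
    - [[0, 0.003, 0], 0]

```text
time_s: 5.38
tcp_pos: [0.5031, 0.1758, 0.0386]
ee_rot: [[0.997, 0.079, 0.0], [0.079, -0.997, 0.0], [0.0, -0.0, -1.0]]
wrist_force: [-0.5, 3.7, -0.2]
gripper_width: 0.01
gripper_force: 1.4
```

Emit:
apply_moves:
  moves:
    - [[0, 0.003, 0], 0]
    - [[0, 0.003, 0], 0]
    - [[0, 0.003, 0], 0]
    - [[0, 0.002, 0], 0]
    - [[0, 0.002, 0], 0]

```text
time_s: 5.8
tcp_pos: [0.5042, 0.1628, 0.0386]
ee_rot: [[0.997, 0.079, 0.0], [0.079, -0.997, 0.0], [0.0, -0.0, -1.0]]
wrist_force: [-0.9, 3.0, -1.6]
gripper_width: 0.005
gripper_force: 1.3
```

Emit:
apply_moves:
  moves:
    - [[0, 0.0015, 0], 0]
    - [[0, 0.0015, 0], 0]
    - [[0, 0.001, 0], 0]
    - [[0, 0.001, 0], 0]
    - [[0, 0.001, 0], 0]

```text
time_s: 6.22
tcp_pos: [0.5047, 0.1606, 0.0387]
ee_rot: [[0.997, 0.079, 0.002], [0.079, -0.997, 0.006], [0.003, -0.006, -1.0]]
wrist_force: [-7.8, 20.4, -0.8]
gripper_width: 0.002
gripper_force: 10.1
```

The force rose from 3 N to 20 N after about 45 mm of travel. That matches the 14 px (about 45 mm) gap between the tongue hole and the dock hole seen at the start, so the carriage is home on its rubber. I'll back off and go to the dock head's front face, to touch it and measure the shift.

Emit:
apply_moves:
  moves:
    - [[0, -0.004, 0], 0]
    - [[0, -0.008, 0], 0]
    - [[0, 0, -0.04], 0]
    - [[0, 0, -0.04], 0]
    - [[0, 0.0385, 0], 0]

```text
time_s: 6.63
tcp_pos: [0.5123, 0.136, 0.1261]
ee_rot: [[0.996, 0.088, 0.015], [0.088, -0.996, 0.005], [0.016, -0.004, -1.0]]
wrist_force: [2.1, 0.4, 1.1]
gripper_width: 0.005
gripper_force: 0.0
```

Emit:
apply_moves:
  moves:
    - [[0, 0.0385, 0], 0]
    - [[0, 0.0385, 0], 0]
    - [[0, 0.0385, 0], 0]
    - [[0, 0.0385, 0], 0]
    - [[0, 0.0385, 0], 0]

```text
time_s: 7.05
tcp_pos: [0.5208, -0.0635, 0.1186]
ee_rot: [[0.997, 0.079, -0.002], [0.079, -0.997, -0.001], [-0.002, 0.001, -1.0]]
wrist_force: [1.0, 0.7, -0.2]
gripper_width: 0.007
gripper_force: 0.0
```

Emit:
apply_moves:
  moves:
    - [[0, 0, 0.04], 0]
    - [[0, 0, 0.035], 0]
    - [[0, 0, 0], 0]
    - [[0, 0, 0], 0]

```text
time_s: 7.38
tcp_pos: [0.5201, -0.0621, 0.0423]
ee_rot: [[0.997, 0.079, -0.006], [0.079, -0.997, -0.002], [-0.006, 0.001, -1.0]]
wrist_force: [0.2, -0.8, -0.2]
gripper_width: 0.003
gripper_force: 0.0
```

Emit:
apply_moves:
  moves:
    - [[0, -0.003, 0], 0]
    - [[0, -0.003, 0], 0]
    - [[0, -0.003, 0], 0]
    - [[0, -0.002, 0], 0]
    - [[0, -0.002, 0], 0]

```text
time_s: 7.8
tcp_pos: [0.5214, -0.0474, 0.0447]
ee_rot: [[0.997, 0.08, 0.002], [0.08, -0.997, 0.0], [0.002, -0.0, -1.0]]
wrist_force: [-0.6, 0.0, -0.5]
gripper_width: 0.004
gripper_force: 0.0
```

Emit:
apply_moves:
  moves:
    - [[0, -0.001, 0], 0]
    - [[0, -0.001, 0], 0]
    - [[0, -0.001, 0], 0]

```text
time_s: 8.05
tcp_pos: [0.5205, -0.0451, 0.0437]
ee_rot: [[0.997, 0.079, 0.0], [0.079, -0.997, 0.0], [0.0, -0.0, -1.0]]
wrist_force: [-0.6, 0.5, -0.2]
gripper_width: 0.005
gripper_force: 0.0
```

Emit:
apply_moves:
  moves:
    - [[0, -0.001, 0], 0]
    - [[0, -0.001, 0], 0]
    - [[0, -0.001, 0], 0]

```text
time_s: 8.3
tcp_pos: [0.5203, -0.0423, 0.0435]
ee_rot: [[0.997, 0.079, -0.0], [0.079, -0.997, -0.0], [-0.0, 0.0, -1.0]]
wrist_force: [0.3, -0.2, -0.6]
gripper_width: 0.007
gripper_force: 0.0
```

Emit:
apply_moves:
  moves:
    - [[0, -0.001, 0], 0]
    - [[0, -0.001, 0], 0]

```text
time_s: 8.47
tcp_pos: [0.5201, -0.0403, 0.0435]
ee_rot: [[0.997, 0.079, -0.0], [0.079, -0.997, -0.0], [-0.0, 0.0, -1.0]]
wrist_force: [0.7, -0.2, -0.6]
gripper_width: 0.002
gripper_force: 0.0
```

Emit:
apply_moves:
  moves:
    - [[0, -0.001, 0], 0]
    - [[0, -0.001, 0], 0]

```text
time_s: 8.63
tcp_pos: [0.52, -0.0382, 0.0435]
ee_rot: [[0.997, 0.079, 0.0], [0.079, -0.997, 0.0], [0.0, -0.0, -1.0]]
wrist_force: [-0.5, -0.4, 0.5]
gripper_width: 0.003
gripper_force: 0.0
```

Emit:
apply_moves:
  moves:
    - [[0, -0.001, 0], 0]
    - [[0, -0.001, 0], 0]

```text
time_s: 8.8
tcp_pos: [0.5198, -0.0362, 0.0436]
ee_rot: [[0.997, 0.079, 0.0], [0.079, -0.997, 0.0], [0.0, -0.0, -1.0]]
wrist_force: [-0.4, 0.4, 0.3]
gripper_width: 0.004
gripper_force: 0.0
```

Emit:
apply_moves:
  moves:
    - [[0, -0.001, 0], 0]
    - [[0, -0.001, 0], 0]

```text
time_s: 8.97
tcp_pos: [0.5196, -0.0342, 0.0436]
ee_rot: [[0.997, 0.079, 0.0], [0.079, -0.997, -0.0], [0.0, 0.0, -1.0]]
wrist_force: [0.5, 0.6, 0.6]
gripper_width: 0.006
gripper_force: 0.0
```

Emit:
apply_moves:
  moves:
    - [[0, -0.001, 0], 0]
    - [[0, 0, 0], 0]

```text
time_s: 9.13
tcp_pos: [0.5196, -0.0332, 0.0436]
ee_rot: [[0.997, 0.079, 0.0], [0.079, -0.997, 0.0], [0.0, -0.0, -1.0]]
wrist_force: [-0.9, 0.5, 0.2]
gripper_width: 0.007
gripper_force: 0.0
```

Emit:
apply_moves:
  moves:
    - [[0, -0.001, 0], 0]
    - [[0, 0, 0], 0]

```text
time_s: 9.3
tcp_pos: [0.5195, -0.0322, 0.0435]
ee_rot: [[0.997, 0.079, -0.0], [0.079, -0.997, -0.0], [-0.0, 0.0, -1.0]]
wrist_force: [0.0, 0.9, 0.0]
gripper_width: 0.006
gripper_force: 0.0
```

Emit:
apply_moves:
  moves:
    - [[0, -0.001, 0], 0]
    - [[0, 0, 0], 0]

```text
time_s: 9.47
tcp_pos: [0.5194, -0.0312, 0.0436]
ee_rot: [[0.997, 0.079, 0.0], [0.079, -0.997, 0.0], [0.0, -0.0, -1.0]]
wrist_force: [0.2, -0.1, 0.5]
gripper_width: 0.009
gripper_force: 0.0
```

Emit:
apply_moves:
  moves:
    - [[0, -0.001, 0], 0]
    - [[0, 0, 0], 0]

```text
time_s: 9.63
tcp_pos: [0.5194, -0.0309, 0.0436]
ee_rot: [[0.997, 0.079, -0.0], [0.079, -0.997, -0.001], [-0.0, 0.001, -1.0]]
wrist_force: [0.6, -4.1, 0.3]
gripper_width: 0.003
gripper_force: 2.0
```

Emit:
apply_moves:
  moves:
    - [[0, -0.001, 0], 0]
    - [[0, 0, 0], 0]

```text
time_s: 9.8
tcp_pos: [0.5194, -0.0308, 0.0436]
ee_rot: [[0.997, 0.08, -0.0], [0.08, -0.997, -0.002], [-0.001, 0.002, -1.0]]
wrist_force: [2.3, -9.0, -1.7]
gripper_width: 0.001
gripper_force: 4.5
```

The front face is found by touch, which puts the hole at about (0.517, 0.009). Next I compute the pin's position.

```bash
cat > e.py <<'E'
from h import *
np.set_printoptions(precision=4,suppress=True)
print(r.sense()["joints"])
P={n:imaging.capture(n) for n in("scene","top")}
us=np.array([183,122])/6+[290,310]-.4;ut=np.array([233,153])/10+[355,235]-.45
print("dot tri",*tri(ray(P["scene"],us),ray(P["top"],ut)))
for n,u in(("scene",us),("top",ut)):print(n,onz(P[n],u,.096))
# dock hole centroid in top: darkness-weighted
for n,(c,rr) in(("scene",(275,235.5)),("top",(277.7,231.5))):
    c,rr=int(c),int(rr);g=P[n]["frame"][rr-5:rr+6,c-5:c+6].mean(2);w=np.clip(np.median(g)-25-g,0,None)
    yy,xx=np.mgrid[-5:6,-5:6];u=[c+(w*xx).sum()/w.sum(),rr+(w*yy).sum()/w.sum()];print(n,u,onz(P[n],u,.058))
def draw(im,p,r0,c0,k,deg):
    a=np.radians(deg);R=np.array([[np.cos(a),-np.sin(a)],[np.sin(a),np.cos(a)]])
    c=C
    for z in(.055,.096):
        q=np.array([[1,1],[1,-1],[-1,-1],[-1,1]])*[.011,.010]@R.T+c
        cv2.polylines(im,[np.round((proj(p,np.c_[q,[z]*4])-[c0-.5,r0-.5])*k).astype(np.int32)],True,(0,255,0))
    t=np.linspace(0,6.3,20);b=np.c_[.007*np.cos(t),np.full(20,.014)]@R.T+c
    cv2.polylines(im,[np.round((proj(p,np.c_[b,.077+.007*np.sin(t)])-[c0-.5,r0-.5])*k).astype(np.int32)],True,(0,0,255))
out=[]
C=onz(P["top"],ut,.096)[:2]
for deg in(-33,57):
    a=cv2.resize(P["scene"]["frame"][310:360,300:340],None,fx=9,fy=9,interpolation=2)[:300]
    C0=C;C=onz(P["scene"],us,.096)[:2];draw(a,P["scene"],310,300,9,deg);C=C0
    b=cv2.resize(P["top"]["frame"][240:265,360:390],None,fx=12,fy=12,interpolation=2);draw(b,P["top"],240,360,12,deg);out.append(np.hstack([a,b]))
cv2.imwrite("pics/fit.png",np.vstack(out)[:600])
E
python3 e.py
```

```text
[ 14.5578  23.8951 -27.0074   0.1737 -39.1472  79.869 ]
dot tri [ 0.4651 -0.2778  0.0905] 0.0012237127690624397
scene [ 0.4626 -0.2802  0.096 ]
top [ 0.4653 -0.2768  0.096 ]
scene [np.float64(272.0), np.float64(236.0)] [0.5091 0.0066 0.058 ]
top [np.float64(281.39369158878503), np.float64(228.12032710280374)] [ 0.5284 -0.0027  0.058 ]
```

View pics/fit.png

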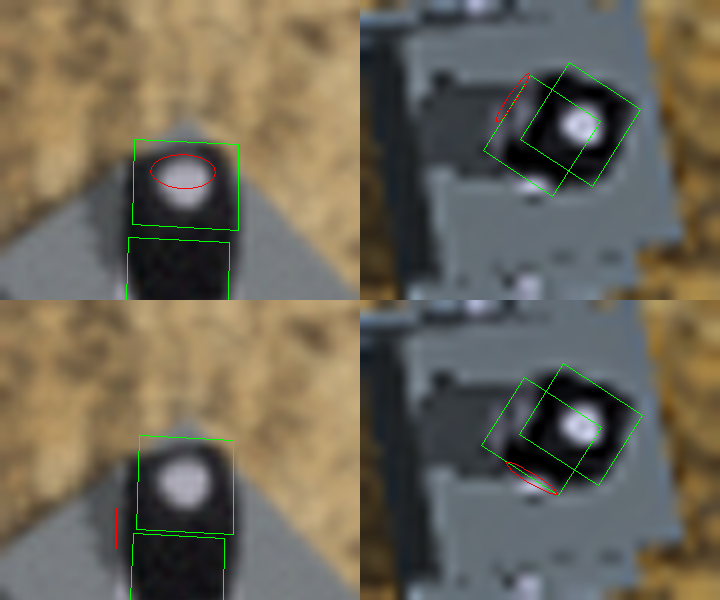

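The overlay leaves the button's side open: its y axis is near 57° or 147°. The grip's width along the closing line will settle it. I'll go to the pin closing along 57°.

Emit:
apply_moves:
  moves:
    - [[0, 0.01, 0], 0]
    - [[0, 0.02, 0], 0]
    - [[0, 0, -0.04], 0]
    - [[0, 0, -0.04], 0]
    - [[0, 0, -0.04], 0]
  hand: 0.075

```text
time_s: 10.32
tcp_pos: [0.521, -0.0598, 0.1643]
ee_rot: [[0.997, 0.078, -0.002], [0.078, -0.997, 0.0], [-0.002, -0.0, -1.0]]
wrist_force: [1.0, 0.2, 0.4]
gripper_width: 0.295
gripper_force: 0.0
```

Emit:
apply_moves:
  moves:
    - [[-0.0124, 0.0358, -0.015], 0]
    - [[-0.0124, 0.0358, -0.01], 0]
    - [[-0.0124, 0.0358, 0], 0]
    - [[-0.0124, 0.0358, 0], 0]
    - [[-0.0124, 0.0358, 0], 0]

```text
time_s: 10.73
tcp_pos: [0.4733, -0.2439, 0.1891]
ee_rot: [[0.997, 0.079, 0.001], [0.079, -0.997, 0.001], [0.002, -0.001, -1.0]]
wrist_force: [0.5, 0.6, 0.3]
gripper_width: 0.681
gripper_force: 0.0
```

Emit:
apply_moves:
  moves:
    - [[-0.0124, 0.0358, 0], 7.1]
    - [[0, 0, 0], 7.1]
    - [[0, 0, 0], 7.1]
    - [[0, 0, 0], 7.1]
    - [[0, 0, 0], 7.1]

```text
time_s: 11.15
tcp_pos: [0.464, -0.2796, 0.1884]
ee_rot: [[0.854, -0.521, 0.0], [-0.521, -0.854, 0.001], [-0.0, -0.001, -1.0]]
wrist_force: [0.6, 0.6, 0.9]
gripper_width: 0.858
gripper_force: 0.0
```

Emit:
apply_moves:
  moves:
    - [[0, 0, 0], 2]
    - [[0, 0, 0], 0]

```text
time_s: 11.32
tcp_pos: [0.4642, -0.2793, 0.1884]
ee_rot: [[0.838, -0.545, 0.0], [-0.545, -0.838, 0.001], [-0.0, -0.001, -1.0]]
wrist_force: [1.1, -0.1, -0.5]
gripper_width: 0.862
gripper_force: 0.0
```

Emit:
apply_moves:
  moves:
    - [[-0.0006, -0.0014, 0.04], 0]
    - [[0, 0, 0.04], 0]
    - [[0, 0, 0.03], 0]
    - [[0, 0, 0.02], 0]
    - [[0, 0, 0], 0]

```text
time_s: 11.73
tcp_pos: [0.4623, -0.2769, 0.0546]
ee_rot: [[0.839, -0.544, -0.007], [-0.544, -0.839, 0.003], [-0.008, 0.002, -1.0]]
wrist_force: [-0.2, -0.0, 0.2]
gripper_width: 0.86
gripper_force: 0.0
```

Emit:
apply_moves:
  moves:
    - [[0, 0, 0], 0]
    - [[0, 0, 0], 0]
    - [[0, 0, 0], 0]
    - [[0, 0, 0], 0]
    - [[0, 0, 0], 0]
  hand: 0.03

```text
time_s: 12.15
tcp_pos: [0.4653, -0.2779, 0.0598]
ee_rot: [[0.839, -0.544, 0.002], [-0.544, -0.839, -0.001], [0.002, -0.001, -1.0]]
wrist_force: [-0.7, 0.5, -0.1]
gripper_width: 0.572
gripper_force: 0.0
```

Emit:
apply_moves:
  moves:
    - [[0, 0, 0], 0]
    - [[0, 0, 0], 0]
    - [[0, 0, 0], 0]
    - [[0, 0, 0], 0]
    - [[0, 0, 0], 0]
  hand: 0

```text
time_s: 12.57
tcp_pos: [0.4648, -0.2779, 0.0588]
ee_rot: [[0.839, -0.544, 0.0], [-0.544, -0.839, -0.0], [0.0, 0.0, -1.0]]
wrist_force: [-0.6, 0.7, 1.3]
gripper_width: 0.263
gripper_force: 30.0
```

Emit:
apply_moves:
  moves:
    - [[0, 0, 0], 0]
    - [[0, 0, 0], 0]
    - [[0, 0, 0], 0]
    - [[0, 0, 0], 0]

```text
time_s: 12.9
tcp_pos: [0.4648, -0.2778, 0.0587]
ee_rot: [[0.839, -0.544, 0.0], [-0.544, -0.839, -0.0], [0.0, 0.0, -1.0]]
wrist_force: [-1.1, -0.3, 2.2]
gripper_width: 0.264
gripper_force: 30.0
```

The width is 22.6 to 23 mm, so the fingers have closed on the x faces. I'll open and turn by 90°.

Emit:
apply_moves:
  moves:
    - [[0, 0, 0], 0]
    - [[0, 0, 0], 0]
    - [[0, 0, 0], 0]
    - [[0, 0, 0], 0]
    - [[0, 0, 0], 7.1]
  hand: 0.06

```text
time_s: 13.32
tcp_pos: [0.4645, -0.2777, 0.0582]
ee_rot: [[0.764, -0.645, -0.001], [-0.645, -0.764, 0.0], [-0.001, 0.0, -1.0]]
wrist_force: [1.1, 0.2, 0.1]
gripper_width: 0.559
gripper_force: 0.0
```

Emit:
apply_moves:
  moves:
    - [[0, 0, 0], 7.1]
    - [[0, 0, 0], 7.1]
    - [[0, 0, 0], 7.1]
    - [[0, 0, 0], 7.1]
    - [[0, 0, 0], 7.1]

```text
time_s: 13.73
tcp_pos: [0.4645, -0.2777, 0.0582]
ee_rot: [[0.243, -0.97, -0.001], [-0.97, -0.243, 0.0], [-0.0, 0.001, -1.0]]
wrist_force: [-0.1, 0.7, 0.2]
gripper_width: 0.687
gripper_force: 0.0
```

Emit:
apply_moves:
  moves:
    - [[0, 0, 0], 7.1]
    - [[0, 0, 0], 7.1]
    - [[0, 0, 0], 7.1]
    - [[0, 0, 0], 7.1]
    - [[0, 0, 0], 7.1]

```text
time_s: 14.15
tcp_pos: [0.4645, -0.2777, 0.0582]
ee_rot: [[-0.365, -0.931, -0.001], [-0.931, 0.365, 0.0], [0.0, 0.001, -1.0]]
wrist_force: [-0.7, 0.3, 0.2]
gripper_width: 0.69
gripper_force: 0.0
```

Emit:
apply_moves:
  moves:
    - [[0, 0, 0], 7.1]
    - [[0, 0, 0], 4.8]
    - [[0, 0, 0], 0]
    - [[0, 0, 0], 0]
    - [[0, 0, 0], 0]

```text
time_s: 14.57
tcp_pos: [0.4646, -0.2777, 0.0584]
ee_rot: [[-0.543, -0.84, -0.0], [-0.84, 0.543, 0.0], [0.0, 0.0, -1.0]]
wrist_force: [-0.2, -0.1, -0.1]
gripper_width: 0.69
gripper_force: 0.0
```

Emit:
apply_moves:
  moves:
    - [[0, 0, 0], 0]
    - [[0, 0, 0], 0]
    - [[0, 0, 0], 0]
    - [[0, 0, 0], 0]
    - [[0, 0, 0], 0]
  hand: 0

```text
time_s: 14.98
tcp_pos: [0.4647, -0.2777, 0.0586]
ee_rot: [[-0.544, -0.839, -0.0], [-0.839, 0.544, 0.0], [0.0, 0.0, -1.0]]
wrist_force: [0.4, 0.8, 0.2]
gripper_width: 0.391
gripper_force: 0.0
```

Emit:
apply_moves:
  moves:
    - [[0, 0, 0], 0]
    - [[0, 0, 0], 0]
    - [[0, 0, 0], 0]
    - [[0, 0, 0], 0]
    - [[0, 0, 0], 0]

```text
time_s: 15.4
tcp_pos: [0.4647, -0.2777, 0.0586]
ee_rot: [[-0.544, -0.839, 0.0], [-0.839, 0.544, -0.0], [-0.0, -0.0, -1.0]]
wrist_force: [1.0, 0.2, -0.5]
gripper_width: 0.277
gripper_force: 29.9
```

Emit:
apply_moves:
  moves:
    - [[0, 0, 0], 0]
    - [[0, 0, 0], 0]
    - [[0, 0, 0], 0]
    - [[0, 0, 0], 0]

```text
time_s: 15.73
tcp_pos: [0.4647, -0.2777, 0.0585]
ee_rot: [[-0.544, -0.839, -0.0], [-0.839, 0.544, 0.0], [0.0, 0.0, -1.0]]
wrist_force: [-0.3, 0.6, -0.4]
gripper_width: 0.278
gripper_force: 29.9
```

```bash
cat > f.py <<'E'
from h import *
print(r.sense())
P={n:imaging.capture(n) for n in("scene","top")}
a=cv2.resize(P["scene"]["frame"][300:375,285:355],None,fx=7,fy=7,interpolation=2);b=cv2.resize(P["top"]["frame"][230:275,350:400],None,fx=6,fy=6,interpolation=2)
im=np.zeros((525,790,3),np.uint8);im[:,:490]=a;im[:270,490:790]=b;cv2.imwrite("pics/g1.png",im)
E
python3 f.py
```

```text
{'time_s': 15.7333, 'joints': array([-1.36967968e+01,  2.42437087e+01, -2.31961234e+01, -1.68468437e-04,
       -4.25671178e+01, -1.92692256e+01]), 'joint_velocities': array([-0.02077141, -0.02442027, -0.0202381 , -0.01671883,  0.0132742 ,
        0.12072667]), 'effort': array([-2.76820106e-02, -3.57866049e+01,  1.36682644e+01,  3.10124360e+00,
        3.58652975e-02,  1.24737047e-02]), 'tcp_pos': array([ 0.46466519, -0.27772236,  0.05853338]), 'ee_rot': array([[-5.44143404e-01, -8.38992218e-01, -1.17377872e-04],
       [-8.38992225e-01,  5.44143405e-01,  3.06539022e-05],
       [ 3.81520095e-05,  1.15159241e-04, -9.99999993e-01]]), 'wrist_force': array([-0.25470399,  0.57389964, -0.4015229 ]), 'moment': array([ 0.07028162, -0.06559623,  0.01773167]), 'gripper_force': 29.949145397840766, 'gripper_width': 0.2776331690074467}
```

View pics/g1.png

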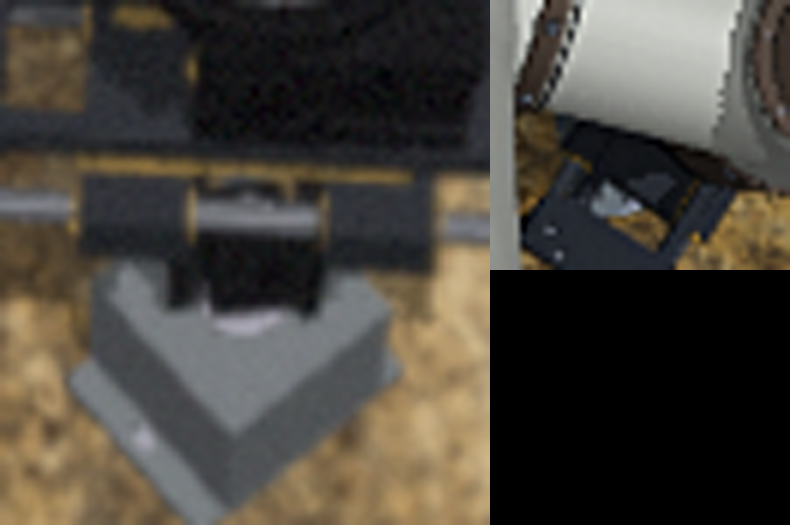

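```bash
cat > g.py <<'E'
from h import *
import scipy.optimize as so
np.set_printoptions(precision=4,suppress=True)
P={n:imaging.capture(n) for n in("scene","top")}
M={"scene":(310,375,290,350),"top":(235,270,355,395)};k=10
D={}
for n,(r0,r1,c0,c1) in M.items():
    g=cv2.resize(cv2.imread(f"pics/{n}0.png")[r0:r1,c0:c1].max(2),None,fx=k,fy=k,interpolation=cv2.INTER_CUBIC)
    for T in(40,48,56):
        num,l,st,_=cv2.connectedComponentsWithStats((g<T).astype(np.uint8))
        uv=(proj(P[n],[.4645,-.2778,.080])[0]-[c0-.5,r0-.5])*k
        i=l[int(uv[1]),int(uv[0])]
        cs=cv2.findContours((l==i).astype(np.uint8),cv2.RETR_EXTERNAL,cv2.CHAIN_APPROX_NONE)[0]
        m=np.zeros(g.shape,np.uint8);cv2.drawContours(m,cs,-1,1,-1);D[n,T]=m;print(n,T,i,m.sum()/k/k,st[i][:4]/k)
def pts(x,y,a,rc=.002):
    t=np.linspace(0,2*np.pi,33);q=np.c_[np.cos(t),np.sin(t)]
    q=np.sign(np.round(q,6))*[.011-rc,.010-rc]+rc*q
    c,s=np.cos(a),np.sin(a);q=q@np.array([[c,s],[-s,c]])+[x,y]
    return np.vstack([np.c_[q,np.full(33,z)] for z in(.055,.096)])
def cost(n,T,x,y,a):
    r0,r1,c0,c1=M[n];p=(proj(P[n],pts(x,y,a))-[c0-.5,r0-.5])*k
    m=np.zeros(D[n,T].shape,np.uint8);cv2.fillConvexPoly(m,cv2.convexHull(np.round(p).astype(np.int32))[:,0],1)
    return np.count_nonzero(m!=D[n,T])/k/k
for T in(40,48,56):
    for n in M:
        out=[]
        for d in range(0,180,6):
            o=min((so.minimize(lambda v:cost(n,T,*v,np.radians(d)),s,method="Nelder-Mead",options=dict(initial_simplex=[s,s+[.003,0],s+[0,.003]],maxiter=50)) for s in(np.array([.464,-.278]),)),key=lambda o:o.fun)
            out.append(o.fun)
        print(n,T,"min",np.argmin(out)*6,np.round(out,1))
E
python3 g.py
```

```text
scene 40 0 3900.0 [ 0.  0. 60. 65.]
scene 48 0 3900.0 [ 0.  0. 60. 65.]
scene 56 0 3900.0 [ 0.  0. 60. 65.]
top 40 0 1400.0 [ 0.  0. 40. 35.]
top 48 0 1391.3200000000002 [ 0.  0. 40. 35.]
top 56 0 1296.67 [ 0.  0. 40. 35.]
scene 40 min 174 [3609.9 3611.1 3631.8 3627.5 3621.2 3642.7 3649.4 3634.  3661.7 3642.4
 3644.1 3640.3 3619.9 3615.8 3614.8 3619.9 3622.  3623.7 3630.8 3616.4
 3637.2 3637.1 3637.2 3634.4 3662.8 3637.6 3630.9 3625.7 3625.4 3609.9]
top 40 min 162 [1314.5 1312.  1317.6 1318.6 1312.8 1315.2 1311.5 1311.  1309.4 1309.1
 1309.  1309.9 1309.  1310.4 1314.4 1315.7 1317.5 1319.9 1321.  1319.
 1313.5 1315.2 1314.3 1310.7 1312.5 1309.3 1311.5 1308.8 1312.4 1309.6]
scene 48 min 174 [3609.9 3611.1 3631.8 3627.5 3621.2 3642.7 3649.4 3634.  3661.7 3642.4
 3644.1 3640.3 3619.9 3615.8 3614.8 3619.9 3622.  3623.7 3630.8 3616.4
 3637.2 3637.1 3637.2 3634.4 3662.8 3637.6 3630.9 3625.7 3625.4 3609.9]
top 48 min 162 [1305.8 1303.3 1308.9 1310.  1304.2 1306.5 1302.8 1302.3 1300.7 1300.4
 1300.3 1301.2 1300.4 1301.7 1305.8 1307.  1308.8 1311.2 1312.3 1310.4
 1304.9 1306.5 1305.6 1302.  1303.9 1300.6 1302.8 1300.1 1303.7 1300.9]
scene 56 min 174 [3609.9 3611.1 3631.8 3627.5 3621.2 3642.7 3649.4 3634.  3661.7 3642.4
 3644.1 3640.3 3619.9 3615.8 3614.8 3619.9 3622.  3623.7 3630.8 3616.4
 3637.2 3637.1 3637.2 3634.4 3662.8 3637.6 3630.9 3625.7 3625.4 3609.9]
top 56 min 162 [1211.1 1208.7 1214.3 1215.3 1209.5 1211.9 1208.2 1207.6 1206.1 1205.7
 1205.6 1206.6 1205.7 1207.1 1211.1 1212.4 1214.1 1216.5 1217.6 1215.7
 1210.2 1211.9 1210.9 1207.4 1209.2 1205.9 1208.2 1205.5 1209.1 1206.2]
```

```bash
sed -i 's/i=l\[int(uv\[1\]),int(uv\[0\])\]/yy,xx=np.nonzero(l);j=np.argmin((yy-uv[1])**2+(xx-uv[0])**2);i=l[yy[j],xx[j]]/; s/(proj(P\[n\],\[.4645,-.2778,.080\])\[0\]/(proj(P[n],[.4645,-.2778,.075])[0]/; s/range(0,180,6)/range(0,180,5)/; s/np.argmin(out)\*6/np.argmin(out)*5/' g.py; python3 g.py
```

```text
scene 40 1 135.76 [23.7 16.7 12.1 17.8]
scene 48 1 151.19 [23.5 16.5 12.5 18.1]
scene 56 1 163.68 [23.3 16.3 12.9 18.4]
top 40 4 61.75 [16.9 11.2 10.4  9.3]
top 48 4 65.0 [16.7 11.1 10.7  9.4]
top 56 7 68.67999999999999 [15.8 11.1 11.7  9.5]
scene 40 min 145 [131.9 132.  132.  130.6 127.9 124.7 120.5 116.1 111.2 106.4 106.  107.5
 102.1 104.9 110.8 116.7 121.8 126.2 129.1 131.2 132.3 132.5 130.9 128.9
 125.8 122.  116.6 110.4 103.  101.  106.4 113.2 119.3 123.4 126.8 129.6]
top 40 min 175 [24.6 25.  26.2 26.8 27.  27.  26.6 26.4 26.6 27.2 27.3 27.  26.5 25.6
 25.2 24.7 24.7 25.3 26.1 27.  27.8 28.4 28.3 27.5 26.7 25.8 25.  24.5
 24.7 24.9 25.3 25.4 25.4 25.2 24.6 24.1]
scene 48 min 65 [116.5 116.9 116.1 115.5 113.4 111.3 107.  103.   98.9  98.7 101.6 102.5
  95.   91.2  95.7 101.3 106.6 110.3 113.3 115.8 116.9 117.2 115.7 113.6
 110.8 106.7 101.7  95.3  91.2  91.2  91.8  98.5 103.9 108.  111.7 114.2]
top 48 min 175 [22.6 23.9 25.3 26.3 26.4 26.2 25.6 25.2 25.2 25.1 25.2 24.6 24.3 23.4
 22.6 22.2 22.4 23.1 24.2 25.7 27.  28.  27.5 26.8 25.8 24.9 23.7 22.7
 22.3 21.9 22.2 22.2 22.2 21.9 21.6 21.4]
scene 56 min 150 [104.  104.4 104.4 104.2 102.5 100.3  96.8  93.6  92.3  95.2  99.3 100.5
  91.9  85.4  84.5  89.4  93.9  98.2 101.  103.6 104.7 104.5 103.3 101.4
  98.7  95.4  90.1  85.9  86.1  86.8  83.   85.7  90.8  95.3  98.7 102.1]
top 56 min 165 [22.1 24.2 25.5 26.8 27.  26.6 25.9 25.1 24.5 24.2 24.1 23.4 22.9 21.9
 20.8 20.3 20.4 21.5 23.5 25.3 27.1 28.2 28.1 27.  26.  24.5 23.5 22.2
 21.1 20.3 20.  19.7 19.3 18.8 18.9 20. ]
```

The widths suggest the grip is about 8° off the pads, and the silhouette also leans toward 65°. I'll open, turn back to 65° and close.

Emit:
apply_moves:
  moves:
    - [[0, 0, 0], 0]
    - [[0, 0, 0], 0]
    - [[0, 0, 0], 0]
    - [[0, 0, 0], 0]
    - [[0, 0, 0], -7]
  hand: 0.06

```text
time_s: 16.45
tcp_pos: [0.4647, -0.2777, 0.0585]
ee_rot: [[-0.436, -0.9, -0.0], [-0.9, 0.436, 0.0], [-0.0, 0.0, -1.0]]
wrist_force: [0.4, -0.1, -0.0]
gripper_width: 0.573
gripper_force: 0.0
```

Emit:
apply_moves:
  moves:
    - [[0, 0, 0], -7]
    - [[0, 0, 0], -7]
    - [[0, 0, 0], -7]
    - [[0, 0, 0], -7]
    - [[0, 0, 0], -7]

```text
time_s: 16.87
tcp_pos: [0.4647, -0.2778, 0.0585]
ee_rot: [[0.163, -0.987, 0.0], [-0.987, -0.163, -0.0], [0.0, -0.0, -1.0]]
wrist_force: [-0.6, 0.5, -0.4]
gripper_width: 0.688
gripper_force: 0.0
```

Emit:
apply_moves:
  moves:
    - [[0, 0, 0], -7]
    - [[0, 0, 0], -7]
    - [[0, 0, 0], -7]
    - [[0, 0, 0], -7]
    - [[0, 0, 0], -7]

```text
time_s: 17.28
tcp_pos: [0.4647, -0.2778, 0.0585]
ee_rot: [[0.699, -0.715, -0.0], [-0.715, -0.699, -0.0], [0.0, 0.0, -1.0]]
wrist_force: [-0.5, 0.2, 0.3]
gripper_width: 0.691
gripper_force: 0.0
```

Emit:
apply_moves:
  moves:
    - [[0, 0, 0], -7]
    - [[0, 0, 0], -7]
    - [[0, 0, 0], -7]
    - [[0, 0, 0], 0]
    - [[0, 0, 0], 0]

```text
time_s: 17.7
tcp_pos: [0.4647, -0.2777, 0.0585]
ee_rot: [[0.905, -0.425, -0.0], [-0.425, -0.905, 0.0], [-0.0, 0.0, -1.0]]
wrist_force: [1.1, -0.6, -0.0]
gripper_width: 0.691
gripper_force: 0.0
```

Emit:
apply_moves:
  moves:
    - [[0, 0, 0], 0]
    - [[0, 0, 0], 0]
    - [[0, 0, 0], 0]
    - [[0, 0, 0], 0]
    - [[0, 0, 0], 0]
  hand: 0

```text
time_s: 18.12
tcp_pos: [0.4647, -0.2777, 0.0585]
ee_rot: [[0.906, -0.422, -0.0], [-0.422, -0.906, 0.0], [-0.0, 0.0, -1.0]]
wrist_force: [-0.8, 0.2, 0.3]
gripper_width: 0.395
gripper_force: 0.0
```

Emit:
apply_moves:
  moves:
    - [[0, 0, 0], 0]
    - [[0, 0, 0], 0]
    - [[0, 0, 0], 0]
    - [[0, 0, 0], 0]
    - [[0, 0, 0], 0]

```text
time_s: 18.53
tcp_pos: [0.4648, -0.2778, 0.0586]
ee_rot: [[0.907, -0.422, 0.0], [-0.422, -0.907, -0.0], [0.0, 0.0, -1.0]]
wrist_force: [-0.6, 0.2, 0.5]
gripper_width: 0.234
gripper_force: 29.4
```

The width is 20.3 mm: it's aligned, and the button is flush and held in. I'll lift and carry the pin over the hole.

Emit:
apply_moves:
  moves:
    - [[0, 0, -0.01], 0]
    - [[0, 0, -0.02], 0]
    - [[0, 0, -0.03], 0]
    - [[0, 0, -0.03], 0]
    - [[0, 0, 0], 0]

```text
time_s: 18.95
tcp_pos: [0.4684, -0.2793, 0.1554]
ee_rot: [[0.907, -0.421, 0.012], [-0.421, -0.907, -0.005], [0.013, -0.0, -1.0]]
wrist_force: [0.6, 0.4, -1.3]
gripper_width: 0.232
gripper_force: 29.4
```

Emit:
apply_moves:
  moves:
    - [[-0.0092, -0.0353, 0], 0]
    - [[-0.0092, -0.0353, 0], 0]
    - [[-0.0092, -0.0353, 0], 0]
    - [[-0.0092, -0.0353, 0], 0]
    - [[-0.0092, -0.0353, 0], 0]

```text
time_s: 19.37
tcp_pos: [0.4971, -0.0967, 0.1487]
ee_rot: [[0.906, -0.423, -0.0], [-0.423, -0.906, 0.0], [-0.0, -0.0, -1.0]]
wrist_force: [0.9, -0.4, -2.3]
gripper_width: 0.226
gripper_force: 29.4
```

Emit:
apply_moves:
  moves:
    - [[-0.0092, -0.0353, 0], 0]
    - [[-0.0092, -0.0353, 0], 0]
    - [[-0.0092, -0.0353, 0], 0]
    - [[0, 0, 0], 0]
    - [[0, 0, 0], 0]

```text
time_s: 19.78
tcp_pos: [0.517, 0.0111, 0.1485]
ee_rot: [[0.908, -0.419, -0.001], [-0.419, -0.908, 0.0], [-0.001, 0.0, -1.0]]
wrist_force: [0.3, -0.6, -1.5]
gripper_width: 0.23
gripper_force: 29.4
```

```bash
cat > f.py <<'E'
from h import *
np.set_printoptions(precision=4,suppress=True)
s=r.sense();print(s["tcp_pos"],s["wrist_force"],s["gripper_width"])
P={n:imaging.capture(n) for n in("scene","top")}
o=models.place_of(P["scene"],"pin_tip");print([(np.array(k["at"])*[560,420],k["confidence"]) for k in o[:2]])
print("hole exp",proj(P["scene"],[.517,.009,.058]),"tip exp",proj(P["scene"],s["tcp_pos"]-[0,0,.0495]))
a=cv2.resize(P["scene"]["frame"][195:270,240:320],None,fx=8,fy=8,interpolation=2)
cv2.imwrite("pics/g2.png",a)
E
python3 f.py
```

```text
[0.517  0.0111 0.1485] [ 0.3054 -0.5535 -1.5172] 0.22992928924256245
[(array([273.504, 221.298]), 0.39)]
hole exp [[274.4516 234.1416]] tip exp [[273.4507 221.7989]]
```

View pics/g2.png

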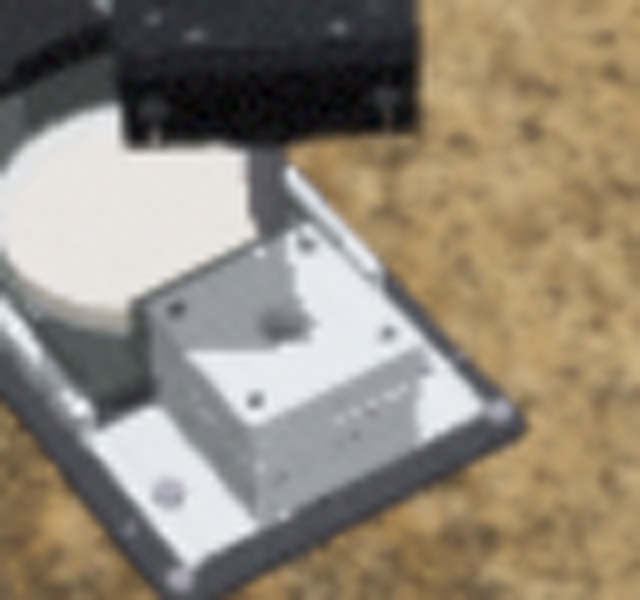

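The dish is now up against the dock. The four head screws' mean is at about (274.9,234.7), within 0.7 px (about 1 mm) of where the touch-derived hole projects. Next I lower the pin close to the mouth.

Emit:
apply_moves:
  moves:
    - [[0, 0, 0.015], 0]
    - [[0, 0, 0.015], 0]
    - [[0, 0, 0], 0]
    - [[0, 0, 0], 0]

```text
time_s: 20.27
tcp_pos: [0.5165, 0.008, 0.1181]
ee_rot: [[0.906, -0.424, -0.002], [-0.424, -0.906, -0.001], [-0.001, 0.002, -1.0]]
wrist_force: [-0.5, 0.4, -1.7]
gripper_width: 0.236
gripper_force: 29.4
```

```bash
sed -i 's/g2.png/g3.png/; s/195:270,240:320/205:255,250:300/; s/fx=8,fy=8/fx=11,fy=11/' f.py; python3 f.py
```

```text
[0.5165 0.008  0.1181] [-0.538   0.3642 -1.7136] 0.23562630818630428
[(array([235.816, 189.21 ]), 0.59), (array([275.016, 230.412]), 0.39)]
hole exp [[274.4516 234.1416]] tip exp [[274.3144 231.509 ]]
```

View pics/g3.png

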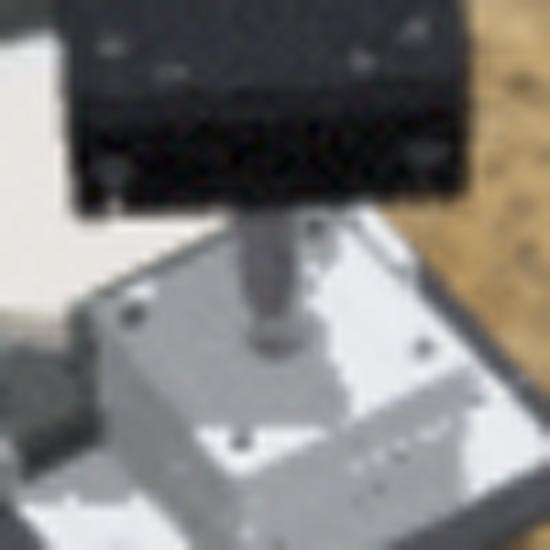

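The scene crop shows the shank above the mouth at about (274.6,233), with the hole centre (from the screws) at (274.9,234.7). That needs a correction of about 0.8 mm, and then I'll lower the pin gently.

Emit:
apply_moves:
  moves:
    - [[0.0008, 0, 0.003], 0]
    - [[0, 0, 0.003], 0]
    - [[0, 0, 0.002], 0]
    - [[0, 0, 0.001], 0]
    - [[0, 0, 0.001], 0]

```text
time_s: 20.83
tcp_pos: [0.5179, 0.009, 0.1084]
ee_rot: [[0.907, -0.422, -0.0], [-0.422, -0.907, -0.0], [-0.0, 0.0, -1.0]]
wrist_force: [0.1, -0.5, -1.8]
gripper_width: 0.233
gripper_force: 29.4
```

Emit:
apply_moves:
  moves:
    - [[0, 0, 0.001], 0]
    - [[0, 0, 0.001], 0]
    - [[0, 0, 0], 0]

```text
time_s: 21.08
tcp_pos: [0.5178, 0.009, 0.1063]
ee_rot: [[0.907, -0.422, -0.0], [-0.422, -0.907, -0.0], [-0.0, 0.0, -1.0]]
wrist_force: [-0.8, -0.3, -1.3]
gripper_width: 0.231
gripper_force: 29.4
```

Emit:
apply_moves:
  moves:
    - [[0, 0, 0.001], 0]
    - [[0, 0, 0.001], 0]
    - [[0, 0, 0], 0]

```text
time_s: 21.33
tcp_pos: [0.5178, 0.009, 0.1043]
ee_rot: [[0.907, -0.422, -0.0], [-0.422, -0.907, -0.0], [-0.0, 0.0, -1.0]]
wrist_force: [0.5, -0.4, -1.1]
gripper_width: 0.231
gripper_force: 29.4
```

Emit:
apply_moves:
  moves:
    - [[0, 0, 0.001], 0]
    - [[0, 0, 0.001], 0]
    - [[0, 0, 0], 0]

```text
time_s: 21.58
tcp_pos: [0.5178, 0.0089, 0.1023]
ee_rot: [[0.907, -0.422, -0.0], [-0.422, -0.907, -0.0], [-0.0, 0.0, -1.0]]
wrist_force: [0.2, 0.2, -2.1]
gripper_width: 0.23
gripper_force: 29.4
```

The tip is 5 mm in with no force. I'll continue in small steps.

Emit:
apply_moves:
  moves:
    - [[0, 0, 0.001], 0]
    - [[0, 0, 0.001], 0]
    - [[0, 0, 0.001], 0]
    - [[0, 0, 0], 0]

```text
time_s: 21.92
tcp_pos: [0.5179, 0.009, 0.0994]
ee_rot: [[0.907, -0.422, -0.0], [-0.422, -0.907, -0.0], [-0.0, 0.0, -1.0]]
wrist_force: [-0.0, 0.0, -1.5]
gripper_width: 0.231
gripper_force: 29.4
```

Emit:
apply_moves:
  moves:
    - [[0, 0, 0.001], 0]
    - [[0, 0, 0.001], 0]
    - [[0, 0, 0.001], 0]
    - [[0, 0, 0], 0]

```text
time_s: 22.25
tcp_pos: [0.5179, 0.009, 0.0964]
ee_rot: [[0.907, -0.422, -0.0], [-0.422, -0.907, -0.0], [-0.0, 0.0, -1.0]]
wrist_force: [0.0, -0.3, -1.7]
gripper_width: 0.228
gripper_force: 29.4
```

Emit:
apply_moves:
  moves:
    - [[0, 0, 0.001], 0]
    - [[0, 0, 0.001], 0]
    - [[0, 0, 0.001], 0]
    - [[0, 0, 0.001], 0]
    - [[0, 0, 0], 0]

```text
time_s: 22.67
tcp_pos: [0.518, 0.009, 0.0924]
ee_rot: [[0.907, -0.422, 0.0], [-0.422, -0.907, -0.0], [0.0, -0.0, -1.0]]
wrist_force: [0.7, -0.9, -1.1]
gripper_width: 0.233
gripper_force: 29.4
```

Emit:
apply_moves:
  moves:
    - [[0, 0, 0.001], 0]
    - [[0, 0, 0.001], 0]
    - [[0, 0, 0.001], 0]
    - [[0, 0, 0.001], 0]
    - [[0, 0, 0], 0]

```text
time_s: 23.08
tcp_pos: [0.5179, 0.009, 0.0883]
ee_rot: [[0.907, -0.422, -0.0], [-0.422, -0.907, -0.0], [-0.0, 0.0, -1.0]]
wrist_force: [1.3, -1.6, -2.0]
gripper_width: 0.231
gripper_force: 29.4
```

Emit:
apply_moves:
  moves:
    - [[0, 0, 0.001], 0]
    - [[0, 0, 0.001], 0]
    - [[0, 0, 0], 0]

```text
time_s: 23.33
tcp_pos: [0.5178, 0.009, 0.0863]
ee_rot: [[0.907, -0.422, -0.0], [-0.422, -0.907, -0.0], [-0.0, 0.0, -1.0]]
wrist_force: [0.8, -0.5, -1.7]
gripper_width: 0.23
gripper_force: 29.4
```

Emit:
apply_moves:
  moves:
    - [[0, 0, 0.001], 0]
    - [[0, 0, 0.001], 0]
    - [[0, 0, 0], 0]

```text
time_s: 23.58
tcp_pos: [0.5178, 0.009, 0.0843]
ee_rot: [[0.907, -0.422, -0.0], [-0.422, -0.907, -0.0], [-0.0, 0.0, -1.0]]
wrist_force: [1.0, -2.4, -1.3]
gripper_width: 0.231
gripper_force: 29.4
```

Emit:
apply_moves:
  moves:
    - [[0.0002, 0.0002, 0.001], 0]
    - [[0, 0, 0.001], 0]
    - [[0, 0, 0.001], 0]
    - [[0, 0, 0.001], 0]
    - [[0, 0, 0], 0]

```text
time_s: 24.0
tcp_pos: [0.5178, 0.0088, 0.0802]
ee_rot: [[0.906, -0.422, -0.001], [-0.422, -0.906, 0.0], [-0.0, 0.0, -1.0]]
wrist_force: [-0.2, -0.1, -1.7]
gripper_width: 0.228
gripper_force: 29.4
```

Emit:
apply_moves:
  moves:
    - [[0, 0, 0.001], 0]
    - [[0, 0, 0.001], 0]
    - [[0, 0, 0.001], 0]
    - [[0, 0, 0.001], 0]
    - [[0, 0, 0], 0]

```text
time_s: 24.42
tcp_pos: [0.518, 0.0087, 0.0764]
ee_rot: [[0.907, -0.422, -0.0], [-0.422, -0.907, -0.0], [-0.0, 0.0, -1.0]]
wrist_force: [0.8, 0.1, -1.1]
gripper_width: 0.233
gripper_force: 29.4
```

Emit:
apply_moves:
  moves:
    - [[0, 0, 0.001], 0]
    - [[0, 0, 0.001], 0]
    - [[0, 0, 0.001], 0]
    - [[0, 0, 0.001], 0]
    - [[0, 0, 0], 0]

```text
time_s: 24.83
tcp_pos: [0.518, 0.0087, 0.0724]
ee_rot: [[0.907, -0.422, -0.0], [-0.422, -0.907, -0.0], [-0.0, 0.0, -1.0]]
wrist_force: [1.0, 0.1, -2.2]
gripper_width: 0.23
gripper_force: 29.4
```

It's sliding freely, with about 7.8 mm left to flange contact.

Emit:
apply_moves:
  moves:
    - [[0, 0, 0.001], 0]
    - [[0, 0, 0.001], 0]
    - [[0, 0, 0.001], 0]
    - [[0, 0, 0.001], 0]
    - [[0, 0, 0], 0]

```text
time_s: 25.25
tcp_pos: [0.5178, 0.0087, 0.0682]
ee_rot: [[0.907, -0.422, -0.001], [-0.422, -0.907, -0.0], [-0.001, 0.0, -1.0]]
wrist_force: [0.6, -0.4, -1.3]
gripper_width: 0.228
gripper_force: 29.4
```

Emit:
apply_moves:
  moves:
    - [[0, 0, 0.001], 0]
    - [[0, 0, 0.001], 0]
    - [[0, 0, 0.0005], 0]
    - [[0, 0, 0], 0]

```text
time_s: 25.58
tcp_pos: [0.5178, 0.0087, 0.0659]
ee_rot: [[0.907, -0.422, -0.0], [-0.422, -0.907, -0.0], [-0.0, 0.0, -1.0]]
wrist_force: [0.3, -0.6, -0.8]
gripper_width: 0.234
gripper_force: 29.4
```

Emit:
apply_moves:
  moves:
    - [[0, 0, 0.0005], 0]
    - [[0, 0, 0.0005], 0]
    - [[0, 0, 0], 0]

```text
time_s: 25.83
tcp_pos: [0.5179, 0.0087, 0.065]
ee_rot: [[0.907, -0.422, -0.0], [-0.422, -0.907, -0.0], [-0.0, 0.0, -1.0]]
wrist_force: [-0.6, 0.8, -1.5]
gripper_width: 0.235
gripper_force: 29.4
```

Emit:
apply_moves:
  moves:
    - [[0, 0, 0.0005], 0]
    - [[0, 0, 0], 0]

```text
time_s: 26.0
tcp_pos: [0.5181, 0.0087, 0.0646]
ee_rot: [[0.907, -0.422, 0.0], [-0.422, -0.907, 0.0], [0.0, -0.0, -1.0]]
wrist_force: [-0.1, 0.0, -0.2]
gripper_width: 0.23
gripper_force: 29.4
```

Emit:
apply_moves:
  moves:
    - [[0, 0, 0.0005], 0]
    - [[0, 0, 0], 0]

```text
time_s: 26.17
tcp_pos: [0.5181, 0.0088, 0.0646]
ee_rot: [[0.907, -0.422, 0.0], [-0.422, -0.907, -0.0], [0.0, -0.0, -1.0]]
wrist_force: [-1.4, -0.7, 3.8]
gripper_width: 0.232
gripper_force: 29.5
```

Emit:
apply_moves:
  moves:
    - [[0, 0, 0.0005], 0]
    - [[0, 0, 0], 0]

```text
time_s: 26.33
tcp_pos: [0.5181, 0.0087, 0.0645]
ee_rot: [[0.907, -0.422, 0.0], [-0.422, -0.907, -0.0], [0.0, 0.0, -1.0]]
wrist_force: [-3.1, 1.2, 6.3]
gripper_width: 0.232
gripper_force: 29.5
```

The flange is on the dock, with z stopped at 0.0645 and the force rising. I'll let go and withdraw straight up.

Emit:
apply_moves:
  moves:
    - [[0, 0, 0], 0]
    - [[0, 0, 0], 0]
    - [[0, 0, 0], 0]
    - [[0, 0, 0], 0]
    - [[0, 0, 0], 0]
  hand: 0.06

```text
time_s: 26.75
tcp_pos: [0.5178, 0.0086, 0.0632]
ee_rot: [[0.907, -0.422, -0.001], [-0.422, -0.907, -0.0], [-0.001, 0.001, -1.0]]
wrist_force: [0.6, 0.6, -0.7]
gripper_width: 0.525
gripper_force: 0.0
```

Emit:
apply_moves:
  moves:
    - [[0, 0, -0.01], 0]
    - [[0, 0, -0.03], 0]
    - [[0, 0, -0.04], 0]
    - [[0, 0, -0.04], 0]
    - [[0, 0, -0.02], 0]

```text
time_s: 27.17
tcp_pos: [0.5202, 0.0088, 0.2095]
ee_rot: [[0.907, -0.421, 0.009], [-0.421, -0.907, 0.001], [0.007, -0.004, -1.0]]
wrist_force: [1.0, 0.4, 0.7]
gripper_width: 0.688
gripper_force: 0.0
```

Emit:
apply_moves:
  moves:
    - [[-0.04, 0, -0.01], 0]
    - [[-0.04, 0, 0], 0]
    - [[-0.04, 0, 0], 0]
    - [[-0.04, 0, 0], 0]
    - [[0, 0, 0], 0]

```text
time_s: 27.58
tcp_pos: [0.3676, 0.0768, 0.2139]
ee_rot: [[0.909, -0.418, -0.001], [-0.418, -0.909, 0.001], [-0.002, -0.001, -1.0]]
wrist_force: [0.1, -1.3, -0.2]
gripper_width: 0.685
gripper_force: 0.0
```

```bash
cat > f.py <<'E'
from h import *
s=r.sense();print(s["tcp_pos"],s["wrist_force"],s["time_s"])
P={n:imaging.capture(n) for n in("scene","top")}
for n in P:print(n,[(np.array(k["at"])*[560,420],k["confidence"]) for k in models.place_of(P[n],"pin")[:2]],proj(P[n],[.5179,.0087,.058]))
a=cv2.resize(P["scene"]["frame"][190:260,235:310],None,fx=7,fy=7,interpolation=2);b=cv2.resize(P["top"]["frame"][212:252,255:295],None,fx=6,fy=6,interpolation=2)
im=np.zeros((490,770,3),np.uint8);im[:,:525]=a;im[:240,530:770]=b;cv2.imwrite("pics/end.png",im)
E
python3 f.py
```

```text
[0.36760501 0.07682308 0.21393976] [ 0.14617388 -1.29207551 -0.17294249] 27.5833
scene [(array([274.68, 237.09]), 0.58)] [[274.83975169 234.0841588 ]]
top [(array([276.304, 233.016]), 0.66)] [[277.47935922 231.60788957]]
```

View pics/end.png

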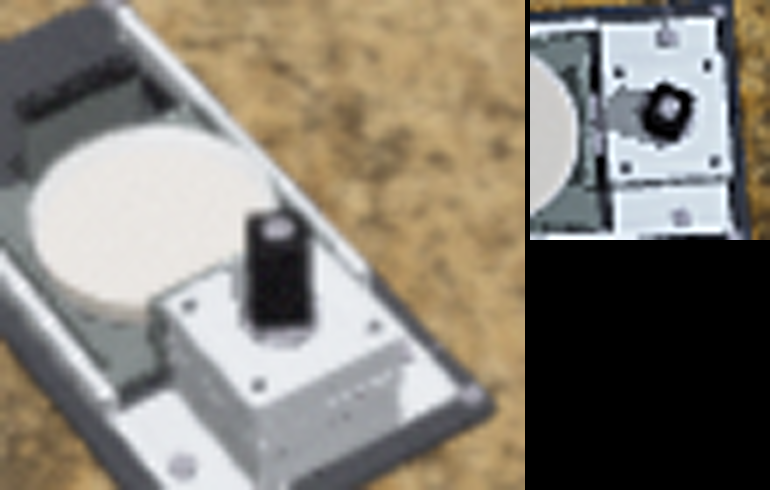

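The pin stands upright with its flange on the dock, at about (274.7,237) in scene. The carriage is home and the arm is clear.

```bash
python3 -c "
from station import r
print(r.finish_job())"
```

```text
the job is handed in; nothing more can be done
None
```

The carriage was pushed home, peaking at about 20 N on the rubber stop. The pin is in with its flange on the dock and the button released; I didn't check the lock with a pull. The job was handed in at about 28 s, and the verdict wasn't shown.

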